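# Weigh the vial carrier on the spring balance

## Robot

A 7-joint arm with a two-finger parallel gripper is mounted at the origin on a cart in front of the work surface, level with it; the furniture and walls round the work are solid. World frame = base frame: x ahead of the robot, y to its left, z up, the work surface at z = 0. Lengths are in m, angles in degrees, forces in N, time in s.
With the tool pointing down it reaches from about 0.425 to 0.875 m from the base axis. Payload 4.7 kg.
Tool frame: the origin (TCP) lies midway between the tips of the shut fingers; the grasp point (between the pads) lies 19 mm behind it; z points along the fingers, y is the line along which they close (so a half turn about z gives the same grasp; the last joint's range is limited). The gripper opens to 87 mm and grips with 3 to 60 N. Pads are 19 mm wide; open, the fingers measure 117 mm over their backs; the gripper's body (75 mm by 190 mm) begins 51 mm behind the grasp point.
Start: joints at [0.808, 18.392, -4.016, 83.108, 1.295, 78.541, -3.26], TCP at [0.65, -0, 0.223] pointing down, gripper open.
Joint ranges: [-163.93, 163.93], [-17.29, 119.83], [-79.2, 71.16], [3.27, 140.29], [-89.18, 269.18], [5.43, 117.66], [-154.24, 154.24]. Speed limits (degrees/s): [147.25, 147.25, 180, 180, 180, 180, 180].

## Interface

Orientations are given as [roll, pitch, yaw] about the fixed x, y, z axes, in that order (R = Rz(yaw) Ry(pitch) Rx(roll)).
In Python, from cell import env, viewer, boxes_of, masks_of gives the robot as it stands. The module is installed in compiled form; this text tells all that it offers.
- The arm moves only by the tool apply_moves, never from a script. Its argument "moves" is a list of rows, each a list of 7 numbers: the shift along the tool's x, y, z scaled (see below), then the turn, a rotation vector about the tool's x, y, z scaled (see below), then the opening, from 0 (shut) to 1 (fully open). A call has 1 to 20 rows; each row is the pose to reach, as a shift and turn from the pose commanded when the call began, along the tool's axes at that moment; what a row does not reach only later rows make up. The controller multiplies each number of a shift by 0.2 m and each number of a turn by 1.5 rad. A row lasts 1/10 s, in which the tool goes at most 50 mm and 8.59 degrees, less where a joint would pass 70% of its speed; a pose out of reach is approached as far as the arm can. A call with a number of a shift or a turn outside -1 to 1 is refused whole. A call with a gripper value outside its range is refused whole. The fingers move at their own pace and stop on an object; "grip_force" is the grip in N (left out, the last holds). Time passes only in rows, so rows that repeat a pose let the fingers close. It gives the time, the measured TCP pose, the force, the opening and the grip force at its end, in the units of the state.
- env.get_obs(): the state, without advancing time (a new reading comes with each control period).
- viewer.read_camera(name): name is "scene" or "side" or "wrist"; returns the picture (420x560x3 uint8, red, green, blue); there is no depth.
- viewer.get_calibration(name): a dict with "fov_y" (degrees; the focal length in pixels is half the picture's height over the tangent of half this angle, whatever the lens; pixels are square), "cx", "cy" (the principal point, pixels), "k1" (the pictures are not rectified: a ray, as slopes to the right and down, at radius r is drawn at 1 + k1 r^2 times it, then the intrinsics apply), "position" and "orientation" of the camera in the world. Camera axes: x right, y up, looking along -z (the intrinsics and any distortion apply to the point x, -y, -z); pixel columns grow to the right and rows downward; lengths in m; the calibration is good to about 2 mm. A picture is of the moment at which its call begins: read the wrist's pose just before it. get_calibration takes no time and is no camera call; for the wrist camera it gives the pose at the moment of the call.
- env.sign_off(): hands the job in; it is judged then, once.
Trained networks look in the newest picture that a camera, given by its name, has taken for a name from the list of things; names that differ only in an ending like _2 or _b are one class to them, and where a whole thing is asked for, a point or a joint stands for the part that bears it (a point fixed in the world has none). Each returns a list of dicts, best first, with "conf" (0 to 1); they miss things now and then, are a little off and sometimes report something else, mostly with a low value. They report only what shows in the picture. A call takes as long as a camera call.
- boxes_of(camera, target): "location" ([column, row] in pixels, amid what is visible of it).
- masks_of(camera, target): "pixels" (420x560 bool, what is visible of it) and "location" ([column, row] in pixels, amid what is visible of it).
The state is a dict: "time_s": time; "qpos": joint angles; "joint_velocities": joint speeds; "effort": joint torques, N m; "tool_pos": TCP position; "tool_rot": TCP orientation; "force": force on the tool from outside, world axes, zero at the start; "wrist_torque": the same for the moment, N m; "grip_width": finger opening in m; "grasp_force": force on a finger pad.
Only numpy, scipy, OpenCV 4.12 (cv2) and the standard library are available. Lean on these libraries where they do the work, as an engineer would, in place of code of your own. Each camera call takes 0.05 s, during which the arm holds its last target. There are 200 camera calls.

## Task

Weigh the two stain vials in their carrier: lift the carrier by its orange grip, keep it upright, and hang its eye on the hook of the spring balance. Let it down slowly (a few centimetres a second at most) with your hand still on the grip until the hook alone bears the weight, and only then let go gently, so that the pointer never jumps or bounces and settles with the carrier hanging free and both vials in it. Leave the flask, the jar and the dropper bottle where they are.

Things in the scene. Friction and masses are not known exactly. Their poses are not given: they have to be found in the camera images.
- stand: fixed stand of the spring balance; varies in place and yaw. Origin on the table straight under the hook; own x points from front to back, y to the left, z up. Grey base plate 200x150x12 mm; steel column 18 mm thick, 88 mm behind the hook's axis; at the top a blue balance head (point head)
- head (a point): centre of the underside of the blue balance head, 340 mm above the table, on the hook's axis; axes as the stand's. Head 68 (x) x 72 (y) x 120 mm high, front face 35 mm in front of the axis; a bush 18 mm thick reaches 8 mm below it. It overhangs the hook: a vertical tool holding the carrier's grip would run into it, so hold the grip tilted, from the front
- hook_seat (a point): lowest point inside the steel hook, where the eye rests, 250 mm above the table unloaded; goes down with the hook. Axes as the stand's. 6 mm wire bent in the stand's y-z plane, inner radius 7 mm; shank on the -y side, 10 mm off the axis, up to 38 mm above the seat, then bends to the axis and, from 50 mm above the seat, runs up on it. The hook is open to +y (point hook_tip)
- hook_tip (a point): upturned end of the hook, 11 mm to the stand's +y side (its left) of the hook's axis, 14 mm above the seat; goes down with the hook; axes as the stand's. Bring the eye in from this side above the tip, move it in -y until it is over the seat, then lower it
- hook (a joint): how far the hook and the red pointer are drawn down, m, 0 (top stop, unloaded) to 0.075 (bottom stop). Spring of 65 N/m, lightly damped: loads of 1.5 to 4.5 N draw it about 23 to 69 mm down. It bounces if the load is let go before, or after being pushed past, its balance
- carrier: two-well vial carrier, 0.15 to 0.46 kg with vials (not known beforehand). Origin: centre of underside; z up, own -x is the side of the orange grip. White block 46 (x) x 100 (y) x 26 mm; steel wire bail, uprights at y = +-55 mm, cross bar (6 mm wire along y) 100 mm up, the eye above its middle. Centre of mass roughly under the eye
- eye (a point): underside of the top wire of the carrier's hanging eye, at carrier (0, 0, 140.5) mm; axes as the carrier's. The eye is a 5 mm wire loop in the carrier's x-z plane, rigid with it; opening 19 mm wide, 37 mm high below this point, looked through along the carrier's y
- grip (a point): centre of the orange grip, rigid with the carrier, at carrier (-50, 0, 110) mm; axes as the carrier's. Flat plate 12 mm thick along carrier y (pinch it this way), 26 mm wide, 50 mm long, leaning 35 degrees from vertical with its upper end away from the eye (towards carrier -x)
- vial_left_mid (a point): middle (28 mm up) of the brown stain vial with black cap, 24 mm across, 57 mm tall, loose in the carrier's well at carrier y = +25 mm; stands 6 mm above the carrier's underside
- vial_right_mid (a point): the same of the brown stain vial with white cap in the well at carrier y = -25 mm
- flask: bystander: square white plastic flask with screw cap, 50x43x87 mm, origin under its centre
- jar: bystander: amber jar with white cap, 45 mm across, 55 mm tall, origin under its centre
- dropper: bystander: brown dropper bottle, 31 mm across, 86 mm tall, origin under its centre

How it is judged (in metres and radians):
On the way, in this order (a step that is already met when the one before it is completed fails the run):
1. the carrier is lifted clear of the table, upright (height (world z) of carrier above 0.03 m and angle between carrier's own z axis and vertical below 0.4 rad), for 0.2 s.
2. the eye is on the hook and draws it down at least 15 mm while the fingers still hold the carrier (distance between eye and hook_seat below 0.008 m and value of joint hook above 0.015 m and contact force between the fingers and carrier above 0.5 N), for 0.2 s.
At the end, for the whole second after the job is handed in: The carrier hangs free by its eye on the hook (eye within 8 mm of the hook's seat, hook drawn down more than 15 mm, carrier's underside more than 20 mm above the table, tilted less than 0.25 rad), at rest (carrier below 40 mm/s, pointer below 15 mm/s), both vials seated in its wells (distance between eye and hook_seat below 0.008 m and value of joint hook above 0.015 m and height (world z) of carrier above 0.02 m and velocity of joint hook between -0.015 and 0.015 m/s and linear speed of carrier below 0.04 m/s and angle between carrier's own z axis and vertical below 0.25 rad and z of vial_left_mid in the frame of carrier between 0.02 and 0.045 m and x of vial_left_mid in the frame of carrier between -0.02 and 0.02 m and z of vial_right_mid in the frame of carrier between 0.02 and 0.045 m and x of vial_right_mid in the frame of carrier between -0.02 and 0.02 m); the robot touches nothing.
It fails at once if the pointer jumps or bounces: the hook moves faster than 0.07 m/s up or down (velocity of joint hook above 0.07 m/s or velocity of joint hook below -0.07 m/s).
It fails at once if the hook is pulled right down to its stop (value of joint hook above 0.074 m).
It fails at once if the carrier is tipped by more than 0.6 rad (angle between carrier's own z axis and vertical above 0.6 rad).
It fails at once if the flask, jar or dropper bottle is moved by more than 30 mm (distance of any of flask, jar, dropper from where it was at the start of the episode above 0.03 m).
It also fails if it takes over 64 s, if anything falls off the work surface, if the arm or the gripper's body presses on something with over 40 N, if the wrist force passes 120 N, or if a joint passes its speed limit or range.

## Working session

There is one attempt and no reset: what is moved stays moved. The work goes in short steps, Python scripts to look and compute and a tool call to move; the robot and the scene stay as the last step left them, time stands still between calls to the robot, and variables do not carry over. Pictures are saved under pics/ and viewed, at most 10 in all, crops included, and the job is handed in when it is done.

Besides the shell and the picture viewer there is one more tool, called after "Call:" by a JSON object that holds its "fn" and its "kwargs", one argument or row to a line. apply_moves: Moves the arm, as the interface text tells. Shifts and turns lie within -1 to 1; 1 stands for 0.2 m of shift or 1.5 rad of turn. Its arguments: {"type":"object","properties":{"moves":{"type":"array","items":{"type":"array","items":{"type":"number","minimum":-1,"maximum":1}}},"grip_force":{"type":"number"}},"required":["moves"]}

```bash
mkdir -p pics; cat > h.py <<'E'
import numpy as np, cv2
from scipy.spatial.transform import Rotation as R
from scipy.optimize import least_squares
from cell import env, viewer, boxes_of, masks_of
def cam(n):
    c=viewer.get_calibration(n); return c
def Rc(c):
    o=np.array(c["orientation"],float)
    if o.shape==(3,3): return o
    return R.from_euler('xyz',o,degrees=True).as_matrix()
def proj(c,P):
    p=(np.atleast_2d(P)-np.array(c["position"]))@Rc(c)
    s=np.stack([p[:,0],-p[:,1]],1)/(-p[:,2:3])
    r2=(s**2).sum(1,keepdims=True)
    f=210/np.tan(np.radians(c["fov_y"])/2)
    return s*(1+c["k1"]*r2)*f+[c["cx"],c["cy"]]
def ray(c,uv):
    f=210/np.tan(np.radians(c["fov_y"])/2)
    d=(np.array(uv,float)-[c["cx"],c["cy"]])/f; s=d.copy()
    for _ in range(20): s=d/(1+c["k1"]*(s@s))
    v=Rc(c)@np.array([s[0],-s[1],-1]); return np.array(c["position"]),v/np.linalg.norm(v)
def tri(obs):
    A=np.zeros((3,3));b=np.zeros(3);rs=[ray(c,u) for c,u in obs]
    for p,d in rs:
        M=np.eye(3)-np.outer(d,d);A+=M;b+=M@p
    X=np.linalg.solve(A,b)
    return X,[np.linalg.norm((np.eye(3)-np.outer(d,d))@(X-p)) for p,d in rs]
E
python3 - <<'E'
from h import *
o=env.get_obs(); print(o["time_s"],o["tool_pos"],o["tool_rot"],o["force"])
ims=[]
for n in ["scene","side","wrist"]:
    c=cam(n); print(n,c); im=viewer.read_camera(n); cv2.imwrite(f"pics/{n}0.png",im[:,:,::-1])
    for t in ["head","hook_seat","hook_tip","carrier","eye","grip","vial_left_mid","vial_right_mid","stand","flask","jar","dropper"]:
        r=boxes_of(n,t)[:2]
        print(t,[(np.round(x["location"],1).tolist(),round(x["conf"],2)) for x in r])
E
```

```text
0.0 [ 6.49439586e-01 -5.79361079e-05  2.21448578e-01] [-1.79888665e+02  5.62248725e-03  9.00019094e+01] [-0.86998844  0.38726239 -0.64282355]
scene {'fov_y': 45.95366617111512, 'cx': 281.89511103665575, 'cy': 204.56616827202913, 'k1': -0.10188781690523721, 'position': array([-0.2613968 ,  0.7701008 ,  1.08857607]), 'orientation': array([  51.53904707,   -0.96829575, -131.66433223])}
head [([330.2, 168.8], 0.82)]
hook_seat [([223.1, 288.8], 0.72)]
hook_tip []
carrier [([233.0, 293.5], 0.93)]
eye [([231.9, 289.0], 0.68), ([146.1, 298.5], 0.19)]
grip [([230.7, 292.3], 0.67)]
vial_left_mid [([222.4, 287.2], 0.38)]
vial_right_mid [([355.9, 190.3], 0.45), ([241.0, 288.7], 0.43)]
stand [([343.2, 187.2], 0.84)]
flask [([146.2, 300.2], 0.68)]
jar []
dropper [([172.4, 337.3], 0.78)]
side {'fov_y': 53.83834655526902, 'cx': 283.6089087998659, 'cy': 208.31292559883215, 'k1': -0.019890457470392284, 'position': array([0.12061885, 1.26954119, 0.78389193]), 'orientation': array([  66.48791022,   -0.60601274, -160.33187289])}
head [([307.9, 197.7], 0.63)]
hook_seat [([303.2, 181.1], 0.49)]
hook_tip [([306.4, 206.7], 0.68)]
carrier [([270.7, 289.9], 0.71)]
eye [([269.8, 289.3], 0.68)]
grip [([272.9, 290.6], 0.7), ([250.6, 335.3], 0.61)]
vial_left_mid [([261.1, 284.7], 0.61), ([300.8, 208.5], 0.3)]
vial_right_mid [([306.8, 197.8], 0.75), ([281.1, 281.6], 0.66)]
stand [([307.3, 193.3], 0.7)]
flask [([208.2, 316.2], 0.6)]
jar []
dropper [([249.3, 332.5], 0.76), ([280.1, 279.7], 0.58)]
wrist {'fov_y': 66.76463990182107, 'cx': 278.6623019467145, 'cy': 211.78040225106503, 'k1': -0.05969847256840084, 'position': array([0.65072666, 0.07353502, 0.38541   ]), 'orientation': array([-15.50922927,   0.02977691,  -0.02245899])}
head [([222.7, 312.7], 0.88)]
hook_seat []
hook_tip []
carrier [([143.7, 8.3], 0.88)]
eye [([144.9, 9.1], 0.79)]
grip []
vial_left_mid []
vial_right_mid []
stand [([222.7, 313.1], 0.91)]
flask []
jar []
dropper []
```

```bash
python3 - <<'E'
import cv2,numpy as np
a=cv2.imread("pics/scene0.png")[110:380,100:420];b=cv2.imread("pics/side0.png")[110:380,160:360]
cv2.imwrite("pics/a.png",cv2.resize(a,None,fx=2.2,fy=2.2,interpolation=cv2.INTER_CUBIC))
cv2.imwrite("pics/b.png",cv2.resize(b,None,fx=2.2,fy=2.2,interpolation=cv2.INTER_CUBIC))
E
```

```text
(no output)
```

View pics/a.png

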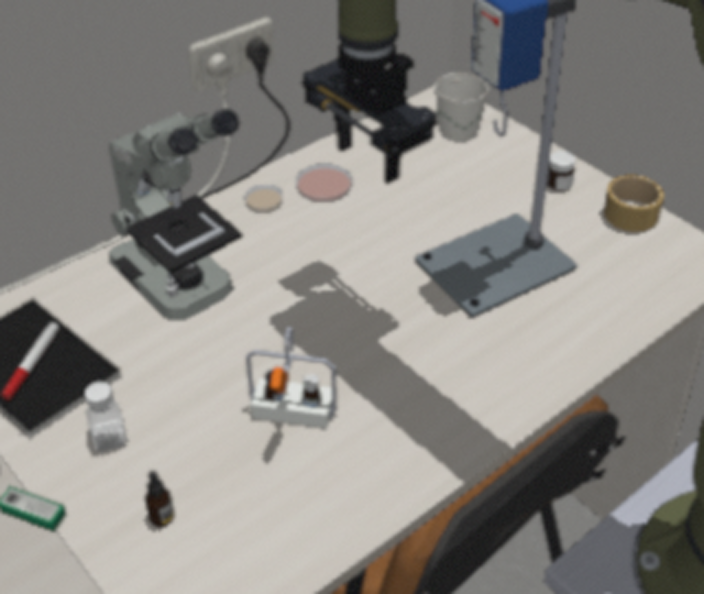

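View pics/b.png

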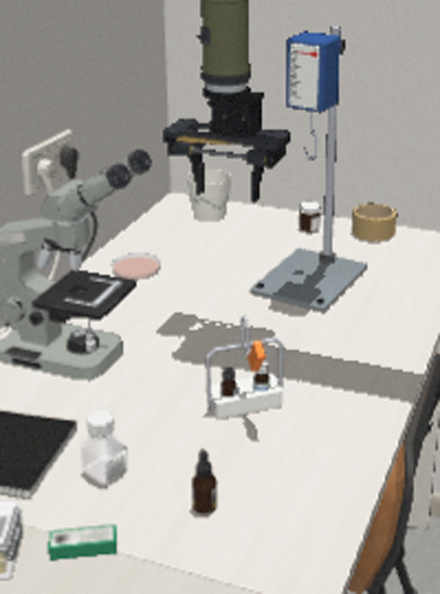

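```bash
cat >> h.py <<'E'
def pts(p,L): # p: x,y,yaw ; local pts
    c,s=np.cos(p[2]),np.sin(p[2]); L=np.atleast_2d(L)
    return np.c_[p[0]+c*L[:,0]-s*L[:,1],p[1]+s*L[:,0]+c*L[:,1],L[:,2]+(p[3] if len(p)>3 else 0)]
E
python3 - <<'E'
from h import *
S,D=cam("scene"),cam("side")
def sc(u): return np.array(u)/2.2+[100,110]
def sd(u): return np.array(u)/2.2+[160,110]
C=[ # local(mm), scene, side
 ((0,55,100),(249,354),(208,347)),((0,-55,100),(335,362),(281,340)),((0,0,145.5),(288,330),(244,318)),
 ((-50,0,110),(278,379),(257,356)),((-23,50,0),(249,414),(217,417)),((-23,-50,0),(329,427),(283,408))]
T=[((-88,0,12),None,None),((0,0,247),(501,134),(311,159)),
 ((-35,36,340),(474,70),(287,105)),((-35,-36,340),(514,88),(322,110)),((88,0,12),(535,240),(329,257))]
base=[((-1,1),(417,259),(250,290)),((-1,-1),(474,313),(318,310)),((1,-1),(575,266),(368,265)),((1,1),(516,216),(298,248))]
def res(p,K):
    r=[]
    for l,a,b in K:
        P=pts(p,np.array(l)/1000)
        if a: r.append(proj(S,P)[0]-sc(a))
        if b: r.append(proj(D,P)[0]-sd(b))
    return np.concatenate(r)
for yaw0 in (-0.7,):
    f=least_squares(lambda p:res(p,C),[0.6,0.2,yaw0,0],loss='soft_l1'); print("carrier",f.x,np.degrees(f.x[2]),f.cost);print(np.round(f.fun.reshape(-1,4),1))
def rs(q):
    K=[x for x in T if x[1]]+[((q[4]*1000+100*i,75*j,12),a,b) for (i,j),a,b in base]
    return res(q[:4],K)
f=least_squares(rs,[0.7,-0.2,-1.57,0,0.02],loss='soft_l1'); print("stand",f.x,np.degrees(f.x[2]),f.cost);print(np.round(f.fun.reshape(-1,4),1))
for n,a,b in [("eye",(288,330),(244,318)),("hookbottom",(501,134),(311,159)),("grip",(278,379),(257,356)),("flask bottom",(108,445),(104,480)),("dropper bottom",(160,522),(204,512))]:
    print(n,*tri([(S,sc(a)),(D,sd(b))]))
E
```

```text
carrier [ 5.24600853e-01  2.31040558e-01 -9.14156965e-01  3.53346333e-04] -52.37733592671488 5.935004833127692
[[-0.4 -2.2 -0.2  1.5]
 [-0.6  0.2  0.4 -0.7]
 [ 0.4 -0.1  0.5 -0.7]
 [ 0.6  0.2 -0.7  0.2]
 [ 1.6  1.  -0.3  0.4]
 [-0.7  0.7 -0.2 -1. ]]
stand [ 0.55305424 -0.16755908 -1.70686014 -0.00199429  0.00295487] -97.79588218102013 17.571993363671666
[[ 2.2 -0.7  0.7 -0.8]
 [-0.2 -0.2 -0.5  1.4]
 [-3.   2.9  1.2  2. ]
 [ 1.8  0.5 -0.3  0.7]
 [-2.1 -0.9 -0.9 -0.2]
 [-0.9  1.   2.7 -0.3]
 [ 1.5 -0.6 -0.2 -0.5]
 [ 0.1 -1.7 -0.5 -0.2]]
eye [0.52670029 0.23072982 0.14304191] [np.float64(0.0004560034753818217), np.float64(0.0004560034753818026)]
hookbottom [ 0.5533909  -0.15873143  0.24537954] [np.float64(0.0007075847237271423), np.float64(0.0007075847237271078)]
grip [0.49113509 0.27425579 0.11469223] [np.float64(0.0009738324365619752), np.float64(0.0009738324365618988)]
flask bottom [ 0.63952483  0.44423444 -0.00995738] [np.float64(0.0010607402972022861), np.float64(0.0010607402972025231)]
dropper bottom [ 0.49132643  0.45845928 -0.00463763] [np.float64(9.33691028668939e-05), np.float64(9.336910286693956e-05)]
```

```bash
cat >> h.py <<'E'
def toolR(yaw,tilt=35):
    cx=np.array([np.cos(yaw),np.sin(yaw),0]);cy=np.array([-np.sin(yaw),np.cos(yaw),0]);z=np.array([0,0,1.]);t=np.radians(tilt)
    zt=np.sin(t)*cx-np.cos(t)*z
    return np.c_[np.cross(cy,zt),cy,zt]
def state():
    o=env.get_obs(); return np.array(o["tool_pos"]),R.from_euler('xyz',o["tool_rot"],degrees=True).as_matrix(),o
def goal(p,Rt):
    p0,R0,o=state()
    s=R0.T@(np.array(p)-p0); w=R.from_matrix(R0.T@Rt).as_rotvec()
    print("t",round(o["time_s"],2),"shift mm",np.round(s*1000,1),"scaled",np.round(s/.2,3),"turn",np.round(w/1.5,3),"deg",np.round(np.degrees(w),1))
E
python3 - <<'E'
from h import *
g=pts([.5246,.2310,-.914],[-.05,0,.11])[0]; Rt=toolR(-.914)
print(g); 
for b in (.12,): 
    p=g+Rt[:,2]*(.019-b); print(p); goal(p,Rt)
goal([.65,0,.28],state()[1])
E
```

```text
[0.49407086 0.27059762 0.11      ]
[0.45869905 0.31647639 0.19273436]
t 1.95 shift mm [ 316.5 -191.3   29.8] scaled [ 1.582 -0.957  0.149] turn [-0.134 -0.392 -0.424] deg [-11.5 -33.7 -36.4]
t 1.95 shift mm [ -0.   -0.  -57.4] scaled [-0.    -0.    -0.287] turn [0. 0. 0.] deg [0. 0. 0.]
```

Call:
{"fn": "apply_moves", "kwargs": {
  "moves": [
    [0, 0, -0.3, 0, 0, 0, 0.5],
    [0.3, -0.2, -0.3, -0.02, -0.06, -0.06, 0.5],
    [0.6, -0.5, -0.3, -0.05, -0.13, -0.14, 0.5],
    [0.8, -0.75, -0.3, -0.09, -0.26, -0.28, 0.5],
    [1, -0.95, -0.25, -0.134, -0.392, -0.424, 0.5],
    [1, -0.95, -0.25, -0.134, -0.392, -0.424, 0.5],
    [1, -0.95, -0.25, -0.134, -0.392, -0.424, 0.5],
    [1, -0.95, -0.25, -0.134, -0.392, -0.424, 0.5],
    [1, -0.95, -0.25, -0.134, -0.392, -0.424, 0.5],
    [1, -0.95, -0.25, -0.134, -0.392, -0.424, 0.5],
    [1, -0.95, -0.25, -0.134, -0.392, -0.424, 0.5]
  ],
  "grip_force": 15
}}

```text
time_s: 3.05
tool_pos: [0.4613, 0.1982, 0.273]
tool_rot: [179.9, 35.0, 127.3]
force: [0.3, -0.2, -0.3]
grip_width: 0.0431
grasp_force: 0.0
```

```bash
python3 - <<'E'
from h import *
g=pts([.5246,.2310,-.914],[-.05,0,.11])[0]; Rt=toolR(-.914)
goal(g+Rt[:,2]*(.019-.12),Rt)
c=cam("wrist"); im=viewer.read_camera("wrist"); cv2.imwrite("pics/w1.png",im[:,:,::-1])
for t in ["carrier","eye","grip","vial_left_mid","vial_right_mid"]:
    print(t,[(np.round(x["location"],1).tolist(),round(x["conf"],2)) for x in boxes_of("wrist",t)[:2]])
print(proj(c,pts([.5246,.2310,-.914],np.array([[-50,0,110],[0,0,143],[0,55,100],[0,-55,100]])/1000)))
E
```

```text
t 3.05 shift mm [124.4  69.6  11. ] scaled [0.622 0.348 0.055] turn [-0.001 -0.    -0.003] deg [-0.1 -0.  -0.3]
carrier [([354.1, 74.1], 0.66)]
eye [([355.2, 73.0], 0.6)]
grip [([353.6, 70.1], 0.81)]
vial_left_mid [([371.7, 87.9], 0.59)]
vial_right_mid [([320.8, 78.0], 0.94)]
[[364.68557705  58.31361419]
 [360.3289458  134.17988493]
 [410.31391322 106.65423208]
 [293.92268323 106.12824973]]
```

View pics/w1.png

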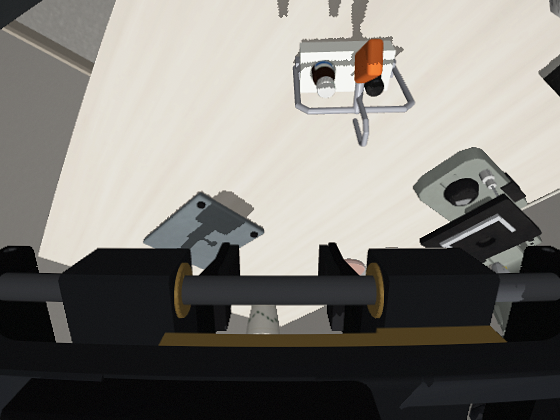

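Call:
{"fn": "apply_moves", "kwargs": {
  "moves": [
    [0.3, 0.17, 0, 0, 0, -0.003, 0.5],
    [0.6, 0.35, 0, 0, 0, -0.003, 0.5],
    [0.62, 0.35, 0.05, 0, 0, -0.003, 0.5],
    [0.62, 0.35, 0.05, 0, 0, -0.003, 0.5],
    [0.62, 0.35, 0.05, 0, 0, -0.003, 0.5]
  ]
}}

```text
time_s: 3.85
tool_pos: [0.4567, 0.3185, 0.1921]
tool_rot: [-179.6, 35.0, 128.1]
force: [0.8, 0.2, 0.8]
grip_width: 0.0435
grasp_force: 0.0
```

```bash
python3 - <<'E'
from h import *
g=pts([.5246,.2310,-.914],[-.05,0,.11])[0]; Rt=toolR(-.914)
goal(g+Rt[:,2]*(.019),Rt)
c=cam("wrist"); im=viewer.read_camera("wrist"); cv2.imwrite("pics/w2.png",im[:,:,::-1])
for t in ["grip","eye"]:
    print(t,[(np.round(x["location"],1).tolist(),round(x["conf"],2)) for x in boxes_of("wrist",t)[:2]])
m=masks_of("wrist","grip"); 
hsv=cv2.cvtColor(im,cv2.COLOR_RGB2HSV); o=(hsv[:,:,0]<14)&(hsv[:,:,1]>180)&(hsv[:,:,2]>90)
v,u=np.nonzero(o); print("orange",u.min(),u.max(),v.min(),v.max(),np.median(u),np.median(v),o.sum())
print(proj(c,pts([.5246,.2310,-.914],np.array([[-50,0,110],[0,0,143],[0,55,100],[0,-55,100]])/1000)))
E
```

```text
t 3.85 shift mm [ -2.6   0.5 121.1] scaled [-0.013  0.003  0.606] turn [-0.001  0.     0.004] deg [-0.1  0.   0.4]
grip [([282.4, 186.8], 0.66)]
eye [([283.9, 189.6], 0.66)]
orange 275 288 199 239 281.0 220.0 542
[[278.46199029 213.89012679]
 [278.04787718 275.92672143]
 [332.96753523 237.89473702]
 [223.7230016  237.12786546]]
```

View pics/w2.png

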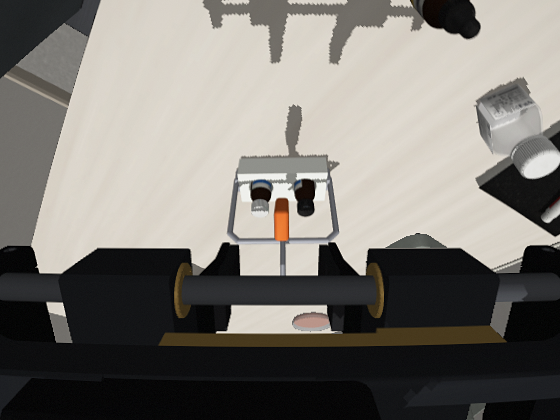

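Call:
{"fn": "apply_moves", "kwargs": {
  "moves": [
    [-0.01, 0.01, 0.15, 0, 0, 0.003, 0.5],
    [-0.01, 0.01, 0.3, 0, 0, 0.003, 0.5],
    [-0.01, 0.01, 0.4, 0, 0, 0.003, 0.5],
    [-0.01, 0.01, 0.5, 0, 0, 0.003, 0.5],
    [-0.01, 0.01, 0.56, 0, 0, 0.003, 0.5],
    [-0.01, 0.01, 0.6, 0, 0, 0.003, 0.5],
    [-0.01, 0.01, 0.6, 0, 0, 0.003, 0.5]
  ]
}}

```text
time_s: 4.75
tool_pos: [0.5019, 0.2632, 0.0963]
tool_rot: [180.0, 35.0, 127.5]
force: [-0.3, 0.9, 0.9]
grip_width: 0.0437
grasp_force: 0.0
```

```bash
python3 - <<'E'
from h import *
g=pts([.5246,.2310,-.914],[-.05,0,.11])[0]; Rt=toolR(-.914)
goal(g+Rt[:,2]*(.019),Rt)
c=cam("wrist"); im=viewer.read_camera("wrist"); im2=viewer.read_camera("side")
a=im[100:420,100:460]; b=cv2.resize(im2[220:320,220:330],None,fx=3.2,fy=3.2,interpolation=cv2.INTER_CUBIC)
cv2.imwrite("pics/w3.png",np.hstack([a,b])[:,:,::-1])
print(state()[2]["force"])
E
```

```text
t 4.75 shift mm [ 0.8 -1.7  1.7] scaled [ 0.004 -0.008  0.008] turn [-0.     0.    -0.001] deg [-0.   0.  -0.1]
[-0.78026052 -0.0579431  -0.31044712]
```

View pics/w3.png

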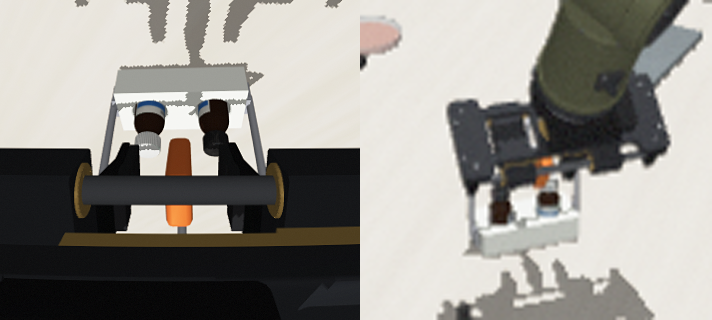

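Call:
{"fn": "apply_moves", "kwargs": {
  "moves": [
    [0, 0, 0, 0, 0, 0, 0.3],
    [0, 0, 0, 0, 0, 0, 0.2],
    [0, 0, 0, 0, 0, 0, 0.1],
    [0, 0, 0, 0, 0, 0, 0],
    [0, 0, 0, 0, 0, 0, 0],
    [0, 0, 0, 0, 0, 0, 0],
    [0, 0, 0, 0, 0, 0, 0],
    [0, 0, 0, 0, 0, 0, 0]
  ],
  "grip_force": 10
}}

```text
time_s: 5.65
tool_pos: [0.5016, 0.2643, 0.0962]
tool_rot: [179.9, 35.0, 127.6]
force: [-0.2, 0.8, 0.6]
grip_width: 0.012
grasp_force: 10.0
```

Call:
{"fn": "apply_moves", "kwargs": {
  "moves": [
    [0, 0, 0, 0, 0, 0, 0],
    [0, 0, 0, 0, 0, 0, 0],
    [0, 0, 0, 0, 0, 0, 0]
  ],
  "grip_force": 55
}}

```text
time_s: 5.95
tool_pos: [0.5017, 0.2643, 0.0962]
tool_rot: [179.9, 35.0, 127.6]
force: [-0.3, 1.1, 0.9]
grip_width: 0.0113
grasp_force: 55.0
```

```bash
python3 - <<'E'
from h import *
p,Rt,o=state(); print(p,o["tool_rot"],o["force"],o["grip_width"],o["grasp_force"])
goal(p+[0,0,.06],Rt)
E
```

```text
[0.50166693 0.26434712 0.09619776] [179.93616667  34.97950339 127.62067374] [-0.29494751  1.05303105  0.90797493] 0.011349705378482735 54.99941733665764
t 5.95 shift mm [-34.4   0.1 -49.2] scaled [-0.172  0.    -0.246] turn [0. 0. 0.] deg [0. 0. 0.]
```

Call:
{"fn": "apply_moves", "kwargs": {
  "moves": [
    [-0.009, 0, -0.012, 0, 0, 0, 0],
    [-0.026, 0, -0.037, 0, 0, 0, 0],
    [-0.05, 0, -0.07, 0, 0, 0, 0],
    [-0.08, 0, -0.115, 0, 0, 0, 0],
    [-0.11, 0, -0.16, 0, 0, 0, 0],
    [-0.14, 0, -0.2, 0, 0, 0, 0],
    [-0.16, 0, -0.23, 0, 0, 0, 0],
    [-0.172, 0, -0.246, 0, 0, 0, 0],
    [-0.172, 0, -0.246, 0, 0, 0, 0],
    [-0.172, 0, -0.246, 0, 0, 0, 0]
  ]
}}

```text
time_s: 6.95
tool_pos: [0.5014, 0.264, 0.1558]
tool_rot: [180.0, 35.0, 127.6]
force: [-0.4, -0.3, -3.6]
grip_width: 0.0118
grasp_force: 55.0
```

```bash
python3 - <<'E'
from h import *
p,Rt,o=state(); print(p,o["tool_rot"],o["force"],o["wrist_torque"],o["grip_width"],o["grasp_force"])
im=viewer.read_camera("wrist"); a=im[100:420,100:460]; S=viewer.read_camera("scene"); D=viewer.read_camera("side")
cv2.imwrite("pics/S4.png",S[:,:,::-1]);cv2.imwrite("pics/D4.png",D[:,:,::-1])
f=lambda x:cv2.resize(x,None,fx=3.2,fy=3.2,interpolation=cv2.INTER_CUBIC)
cv2.imwrite("pics/v4.png",np.hstack([a,f(D[205:305,220:330])])[:,:,::-1])
E
```

```text
[0.50135787 0.2639565  0.15584923] [179.99785801  34.98369979 127.63910143] [-0.42014793 -0.28719076 -3.61057796] [ 0.99100694  0.71369911 -0.08599897] 0.011843546679969908 54.99945561401546
```

View pics/v4.png

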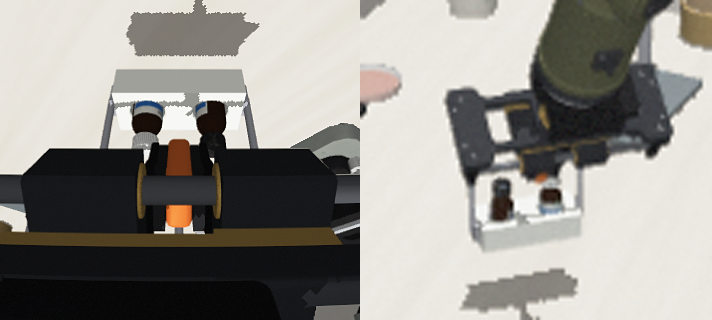

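```bash
python3 - <<'E'
from h import *
c=cam("wrist"); p,Rt,o=state()
for n in ("w3","v4"):
    im=cv2.imread(f"pics/{n}.png",0)
    for u in (125,180,235): print(n,u,im[56:136:2,u].tolist())
# predicted if carrier upright & grip seated as at grasp fit
Q=np.array([[-23,-50,0],[-23,50,0],[-23,-50,26],[-23,50,26],[23,-50,26],[0,-55,100],[-50,0,110]])/1000
g0=np.array([.50167,.26435,.0962]) # tool at grasp
yaw=-.914
base=pts([.5246,.2310,yaw],Q)
cy=np.array([-np.sin(yaw),np.cos(yaw),0]); grip=pts([.5246,.2310,yaw],[-.05,0,.11])[0]
Rg=toolR(yaw); d=(g0-.019*Rg[:,2]-grip); print("tool-grip offset mm in tool axes",Rg.T@d*1000)
base+=cy*(d@cy)
print(np.round(proj(c,base+(p-g0))-100,1))
for pitch in (3,6,10):   # rotate about grip axis cy
    M=R.from_rotvec(cy*np.radians(pitch)).as_matrix(); G=g0-.019*Rg[:,2]
    print(pitch,np.round(proj(c,(base-G)@M.T+G+(p-g0))-100,1).tolist())
E
```

```text
w3 125 [230, 230, 231, 231, 235, 115, 123, 155, 157, 157, 156, 155, 157, 157, 157, 156, 157, 157, 150, 246, 245, 245, 246, 219, 141, 139, 240, 245, 245, 246, 246, 245, 245, 245, 245, 245, 245, 234, 225, 225]
w3 180 [226, 226, 226, 226, 233, 130, 148, 157, 157, 157, 157, 157, 155, 157, 157, 156, 156, 156, 242, 246, 245, 247, 188, 145, 143, 242, 246, 246, 245, 245, 245, 245, 245, 245, 245, 245, 246, 228, 229, 227]
w3 235 [229, 229, 229, 232, 174, 130, 158, 157, 156, 156, 156, 155, 156, 156, 157, 156, 156, 180, 247, 245, 245, 249, 155, 144, 244, 246, 245, 245, 245, 245, 245, 245, 245, 245, 245, 245, 234, 230, 231, 231]
v4 125 [229, 230, 230, 229, 230, 229, 226, 156, 159, 160, 158, 159, 159, 159, 159, 159, 158, 159, 177, 248, 247, 246, 248, 200, 146, 233, 248, 246, 246, 247, 246, 246, 246, 246, 246, 246, 246, 231, 227, 227]
v4 180 [204, 229, 229, 230, 229, 229, 223, 156, 157, 158, 159, 159, 159, 159, 159, 159, 158, 159, 177, 248, 246, 246, 249, 199, 146, 247, 247, 246, 246, 246, 246, 246, 246, 246, 246, 246, 247, 233, 229, 229]
v4 235 [195, 230, 230, 230, 230, 230, 225, 156, 159, 158, 159, 159, 159, 159, 160, 159, 158, 157, 177, 248, 246, 246, 249, 202, 146, 142, 247, 246, 246, 246, 246, 246, 246, 246, 246, 246, 247, 232, 232, 231]
tool-grip offset mm in tool axes [ 0.06155185  2.20346895 -2.19640974]
[[114.6  65.5]
 [241.2  65.5]
 [110.   89.4]
 [245.6  89.5]
 [118.9 126.8]
 [ 92.7 196.8]
 [177.1 173.6]]
3 [[113.6, 58.7], [242.1, 58.7], [109.2, 83.7], [246.3, 83.8], [118.7, 120.0], [93.2, 192.6], [177.1, 173.4]]
6 [[112.6, 51.9], [243.1, 51.9], [108.4, 78.1], [247.1, 78.2], [118.4, 113.2], [93.6, 188.3], [177.1, 173.2]]
10 [[111.1, 42.8], [244.5, 42.9], [107.1, 70.7], [248.3, 70.8], [117.8, 104.1], [94.0, 182.6], [177.1, 172.9]]
```

```bash
cat >> h.py <<'E'
g0=np.array([.50167,.26435,.0962]); Rg=toolR(-.914)
_e=pts([.5246,.2310,-.914],[0,0,.1405])[0]; _g=pts([.5246,.2310,-.914],[-.05,0,.11])[0]
_cy=Rg[:,1]; EYE_T=Rg.T@(_e+_cy*((g0-_g)@_cy)-g0)   # eye in tool frame
def eye_now():
    p,Rt,o=state(); return p+Rt@EYE_T
E
python3 - <<'E'
from h import *
print(EYE_T,eye_now())
st=[.5532,-.163,-1.707]; Rt=toolR(st[2])
e=pts(st,[-.04,.14,.39])[0]; p=e-Rt@EYE_T; print("tcp",p); goal(p,Rt)
q=state()[0]; goal([q[0],q[1],p[2]],state()[1])
E
```

```text
[-5.85132354e-02 -2.08711920e-17 -1.31089058e-02] [0.52601025 0.23191269 0.19987945]
tcp [ 0.70282202 -0.10234206  0.3457    ]
t 7.1 shift mm [-447.4  -64.2   81.1] scaled [-2.237 -0.321  0.406] turn [ 0.303 -0.     0.433] deg [26.  -0.  37.2]
t 7.1 shift mm [-1.090e+02 -1.000e-01 -1.558e+02] scaled [-0.545 -0.    -0.779] turn [0. 0. 0.] deg [0. 0. 0.]
```

Call:
{"fn": "apply_moves", "kwargs": {
  "moves": [
    [-0.02, 0, -0.03, 0.01, 0, 0.014, 0],
    [-0.05, 0, -0.08, 0.03, 0, 0.04, 0],
    [-0.1, 0, -0.14, 0.055, 0, 0.08, 0],
    [-0.15, 0, -0.22, 0.083, 0, 0.12, 0],
    [-0.21, 0, -0.3, 0.115, 0, 0.165, 0],
    [-0.27, 0, -0.39, 0.15, 0, 0.215, 0],
    [-0.33, 0, -0.48, 0.185, 0, 0.265, 0],
    [-0.39, 0, -0.56, 0.217, 0, 0.31, 0],
    [-0.44, 0, -0.63, 0.245, 0, 0.35, 0],
    [-0.49, 0, -0.7, 0.272, 0, 0.39, 0],
    [-0.525, 0, -0.75, 0.29, 0, 0.416, 0],
    [-0.545, 0, -0.78, 0.303, 0, 0.433, 0],
    [-0.545, 0, -0.78, 0.303, 0, 0.433, 0],
    [-0.545, 0, -0.78, 0.303, 0, 0.433, 0]
  ]
}}

```text
time_s: 8.5
tool_pos: [0.5013, 0.2644, 0.346]
tool_rot: [180.0, 35.0, 82.3]
force: [-0.1, -0.4, -3.6]
grip_width: 0.0114
grasp_force: 55.0
```

```bash
python3 - <<'E'
from h import *
st=[.5532,-.163,-1.707]; Rt=toolR(st[2])
e=pts(st,[-.04,.14,.39])[0]; p=e-Rt@EYE_T; print(state()[0],state()[2]["tool_rot"]); goal(p,Rt)
E
```

```text
[0.50126045 0.26440024 0.34597247] [179.99914778  34.97828406  82.27427907]
t 8.5 shift mm [-275.4  249.   193. ] scaled [-1.377  1.245  0.965] turn [ 0.001 -0.     0.001] deg [ 0.  -0.   0.1]
```

Call:
{"fn": "apply_moves", "kwargs": {
  "moves": [
    [-0.02, 0.018, 0.014, 0, 0, 0, 0],
    [-0.06, 0.054, 0.042, 0, 0, 0, 0],
    [-0.12, 0.11, 0.084, 0, 0, 0, 0],
    [-0.2, 0.18, 0.14, 0, 0, 0, 0],
    [-0.29, 0.26, 0.203, 0, 0, 0, 0],
    [-0.38, 0.344, 0.266, 0, 0, 0, 0],
    [-0.47, 0.425, 0.329, 0, 0, 0, 0],
    [-0.56, 0.506, 0.392, 0, 0, 0, 0],
    [-0.65, 0.588, 0.455, 0, 0, 0, 0],
    [-0.73, 0.66, 0.511, 0, 0, 0, 0],
    [-0.8, 0.723, 0.56, 0, 0, 0, 0],
    [-0.86, 0.778, 0.602, 0, 0, 0, 0],
    [-0.91, 0.823, 0.637, 0, 0, 0, 0],
    [-0.94, 0.85, 0.658, 0, 0, 0, 0],
    [-0.95, 0.86, 0.666, 0, 0, 0, 0]
  ]
}}

```text
time_s: 10.0
tool_pos: [0.6405, 0.0098, 0.3462]
tool_rot: [180.0, 35.0, 82.1]
force: [0.3, 0.3, -3.1]
grip_width: 0.0114
grasp_force: 55.0
```

Call:
{"fn": "apply_moves", "kwargs": {
  "moves": [
    [-0.02, 0.018, 0.014, 0, 0, 0, 0],
    [-0.06, 0.054, 0.042, 0, 0, 0, 0],
    [-0.12, 0.11, 0.084, 0, 0, 0, 0],
    [-0.19, 0.17, 0.133, 0, 0, 0, 0],
    [-0.26, 0.235, 0.182, 0, 0, 0, 0],
    [-0.33, 0.3, 0.23, 0, 0, 0, 0],
    [-0.38, 0.345, 0.266, 0, 0, 0, 0],
    [-0.41, 0.372, 0.287, 0, 0, 0, 0],
    [-0.425, 0.385, 0.298, 0, 0, 0, 0],
    [-0.427, 0.386, 0.299, 0, 0, 0, 0],
    [-0.427, 0.386, 0.299, 0, 0, 0, 0]
  ]
}}

```text
time_s: 11.1
tool_pos: [0.7027, -0.1016, 0.3462]
tool_rot: [180.0, 34.9, 82.3]
force: [0.8, 0.8, -3.2]
grip_width: 0.0115
grasp_force: 55.0
```

```bash
cat > shot.py <<'E'
from h import *
import sys,pickle
tag=sys.argv[1]
c=cam("wrist"); im=viewer.read_camera("wrist"); cv2.imwrite(f"pics/{tag}.png",im[:,:,::-1]); pickle.dump(c,open(f"pics/{tag}.pkl","wb"))
for t in ["hook_seat","hook_tip","head"]:
    print(t,[(np.round(x["location"],1).tolist(),round(x["conf"],2)) for x in boxes_of("wrist",t)[:2]])
p,Rt,o=state(); print(p,o["tool_rot"],o["force"],"eye",eye_now())
st=[.5532,-.163,-1.707]
print(proj(c,pts(st,np.array([[0,0,250],[0,11,264],[0,-10,280],[-35,36,340],[-35,-36,340]])/1000)))
E
python3 shot.py w5
```

```text
hook_seat [([121.1, 234.9], 0.7)]
hook_tip [([121.5, 235.7], 0.65), ([277.3, 199.2], 0.52)]
head [([174.5, 101.6], 0.83), ([120.9, 230.2], 0.51)]
[ 0.70275908 -0.10168101  0.34637436] [179.96420404  34.93714964  82.28532594] [ 0.46987841  0.77098265 -3.26724133] eye [ 0.6973195  -0.14177454  0.39063   ]
[[131.62431436 216.28014295]
 [138.83293048 228.09842519]
 [111.20727064 242.29270673]
 [127.32650016 286.31301169]
 [ 29.6303602  284.23810961]]
```

View pics/w5.png

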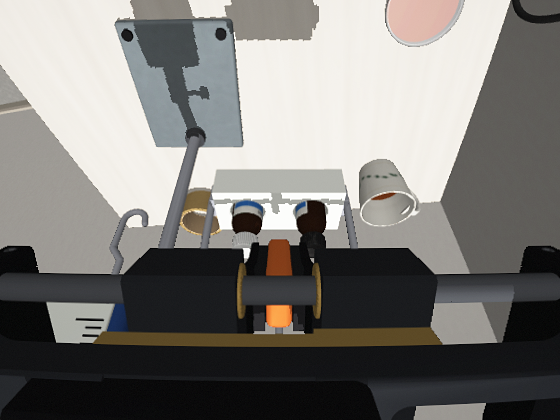

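```bash
python3 - <<'E'
from h import *
import pickle
c=pickle.load(open("pics/w5.pkl","rb"))
W=[((0,0,247),(132,212)),((0,10,257),(145,221)),((0,-10,257),(119,221))]
B=[((-1,-1),(117,21)),((-1,1),(233,18)),((1,1),(243,146)),((1,-1),(157,147))]
def r(q):
    L=[l for l,_ in W]+[((q[3]*1000+100*i),75*j,12) for (i,j),_ in B]
    return (proj(c,pts(q[:3],np.array(L)/1000))-np.array([u for _,u in W]+[u for _,u in B])).ravel()
f=least_squares(r,[.553,-.163,-1.707,0]);print(f.x,np.degrees(f.x[2]));print(f.fun.reshape(-1,2).round(1))
o,d=ray(c,(132,212)); print("hook at z=.247",o+d*(.247-o[2])/d[2])
# hook edges: gray crop
st=f.x[:3]; Rt=toolR(st[2])
for e in ([0,.14,.272],[0,.06,.272]):
    E=pts(st,e)[0]; goal(E-Rt@EYE_T,Rt)
E
```

```text
[ 0.55913451 -0.15960274 -1.72037592  0.01328551] -98.57027957032169
[[ 4.6 -0.9]
 [-0.9 -1.5]
 [ 4.  -1.8]
 [-5.6  0.1]
 [-1.9  1.8]
 [-0.7  1.3]
 [-2.8 -0.2]]
hook at z=.247 [ 0.55404906 -0.16030355  0.247     ]
t 11.3 shift mm [ 36.5   6.  119.3] scaled [0.183 0.03  0.596] turn [ 0.006 -0.001  0.008] deg [ 0.5 -0.1  0.7]
t 11.3 shift mm [ 37.5 -74.  118.5] scaled [ 0.187 -0.37   0.593] turn [ 0.006 -0.001  0.008] deg [ 0.5 -0.1  0.7]
```

Call:
{"fn": "apply_moves", "kwargs": {
  "moves": [
    [0.006, 0, 0.02, 0, 0, 0, 0],
    [0.018, 0, 0.06, 0.003, 0, 0.005, 0],
    [0.036, 0.003, 0.12, 0.003, 0, 0.005, 0],
    [0.06, 0.005, 0.2, 0.003, 0, 0.005, 0],
    [0.09, 0.005, 0.3, 0.003, 0, 0.005, 0],
    [0.12, 0.005, 0.4, 0.003, 0, 0.005, 0],
    [0.147, 0.005, 0.49, 0.003, 0, 0.005, 0],
    [0.165, 0.005, 0.55, 0.003, 0, 0.005, 0],
    [0.174, 0.005, 0.58, 0.003, 0, 0.005, 0],
    [0.18, 0.005, 0.6, 0.003, 0, 0.005, 0],
    [0.18, 0.005, 0.6, 0.003, 0, 0.005, 0]
  ]
}}

```text
time_s: 12.4
tool_pos: [0.6985, -0.1418, 0.2271]
tool_rot: [179.9, 35.0, 81.7]
force: [0.8, -0.2, -3.3]
grip_width: 0.0117
grasp_force: 55.0
```

```bash
python3 - <<'E'
from h import *
st=[.5545,-.1605,-1.715]; Rt=toolR(st[2])
for e in ([0,.045,.270],):
    E=pts(st,e)[0]; goal(E-Rt@EYE_T,Rt)
print(eye_now(), state()[2]["force"])
E
```

```text
t 12.4 shift mm [  1.8 -94.9   0.4] scaled [ 0.009 -0.474  0.002] turn [ 0.001 -0.    -0.001] deg [ 0. -0. -0.]
[ 0.69266942 -0.18183949  0.27142241] [ 0.82623638 -0.16969242 -3.28291716]
```

Call:
{"fn": "apply_moves", "kwargs": {
  "moves": [
    [0, -0.02, 0, 0, 0, 0, 0],
    [0.003, -0.07, 0, 0, 0, 0, 0],
    [0.006, -0.14, 0, 0, 0, 0, 0],
    [0.009, -0.22, 0, 0, 0, 0, 0],
    [0.009, -0.3, 0, 0, 0, 0, 0],
    [0.009, -0.37, 0, 0, 0, 0, 0],
    [0.009, -0.42, 0, 0, 0, 0, 0],
    [0.009, -0.45, 0, 0, 0, 0, 0],
    [0.009, -0.47, 0, 0, 0, 0, 0],
    [0.009, -0.474, 0, 0, 0, 0, 0],
    [0.009, -0.474, 0, 0, 0, 0, 0]
  ]
}}

```text
time_s: 13.5
tool_pos: [0.6052, -0.1267, 0.2262]
tool_rot: [179.9, 35.0, 81.7]
force: [0.6, 0.4, -3.2]
grip_width: 0.0115
grasp_force: 55.0
```

```bash
python3 - <<'E'
from h import *
print(state()[0],eye_now(), state()[2]["force"])
S=viewer.read_camera("scene");D=viewer.read_camera("side"); c=cam("scene")
cv2.imwrite("pics/S6.png",S[:,:,::-1]);cv2.imwrite("pics/D6.png",D[:,:,::-1])
st=[.5545,-.1605,-1.715]
for n in("scene","side"): print(n,proj(cam(n),np.vstack([eye_now(),pts(st,[0,0,.25])])).round(1).tolist())
f=lambda x:cv2.resize(x,None,fx=6,fy=6,interpolation=cv2.INTER_CUBIC)
cv2.imwrite("pics/v6.png",np.hstack([f(S[130:210,290:355]),f(D[140:220,265:330])])[:,:,::-1])
E
```

```text
[ 0.60520237 -0.12673537  0.22617636] [ 0.59931809 -0.1667491   0.27044733] [ 0.59159168  0.40647086 -3.17857636]
scene [[319.4, 156.8], [328.1, 169.5]]
side [[290.7, 173.9], [301.1, 180.8]]
```

View pics/v6.png

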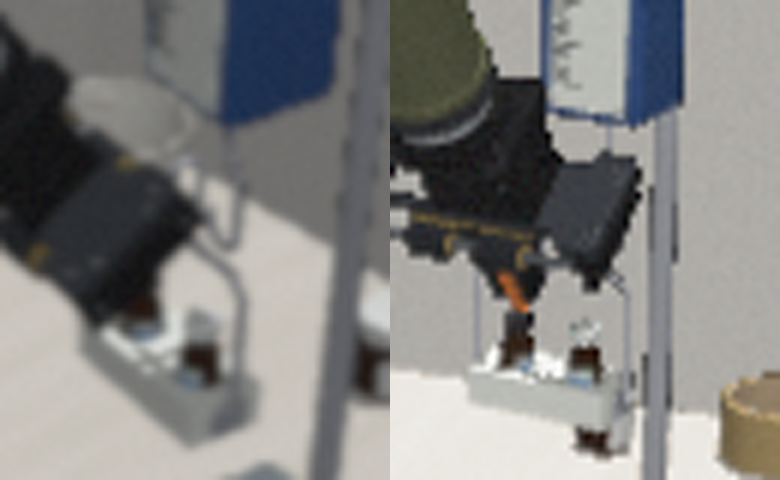

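Call:
{"fn": "apply_moves", "kwargs": {
  "moves": [
    [0, 0, -0.01, 0, 0, 0, 0],
    [0, 0, -0.02, 0, 0, 0, 0],
    [0, -0.02, -0.02, 0, 0, 0, 0],
    [0, -0.05, -0.02, 0, 0, 0, 0],
    [0, -0.08, -0.02, 0, 0, 0, 0],
    [0, -0.11, -0.02, 0, 0, 0, 0],
    [0, -0.13, -0.02, 0, 0, 0, 0],
    [0, -0.14, -0.02, 0, 0, 0, 0],
    [0, -0.14, -0.02, 0, 0, 0, 0]
  ]
}}

```text
time_s: 14.5
tool_pos: [0.5773, -0.1203, 0.2296]
tool_rot: [179.9, 35.0, 81.7]
force: [0.4, 0.3, -3.5]
grip_width: 0.0115
grasp_force: 55.0
```

Call:
{"fn": "apply_moves", "kwargs": {
  "moves": [
    [0, -0.01, 0, 0, 0, 0, 0],
    [0, -0.03, 0, 0, 0, 0, 0],
    [0, -0.05, 0, 0, 0, 0, 0],
    [0, -0.065, 0, 0, 0, 0, 0],
    [0, -0.08, 0, 0, 0, 0, 0],
    [0, -0.085, 0, 0, 0, 0, 0],
    [0, -0.085, 0, 0, 0, 0, 0]
  ]
}}

```text
time_s: 15.2
tool_pos: [0.5609, -0.1179, 0.2295]
tool_rot: [179.9, 35.0, 81.7]
force: [0.8, -0.1, -3.6]
grip_width: 0.0116
grasp_force: 55.0
```

```bash
python3 - <<'E'
from h import *
print(state()[0],eye_now(), state()[2]["force"],state()[2]["tool_rot"])
S=viewer.read_camera("scene");D=viewer.read_camera("side"); c=cam("scene")
cv2.imwrite("pics/S7.png",S[:,:,::-1]);cv2.imwrite("pics/D7.png",D[:,:,::-1])
st=[.5545,-.1605,-1.715]; Rt=toolR(st[2])
goal(pts(st,[-.0025,0,.2735])[0]-Rt@EYE_T,Rt)
f=lambda x:cv2.resize(x,None,fx=12,fy=12,interpolation=cv2.INTER_CUBIC)
cv2.imwrite("pics/v7.png",f(S[145:180,305:345])[:,:,::-1])
E
```

```text
[ 0.56086746 -0.1179074   0.22947726] [ 0.55498546 -0.15792498  0.27374506] [ 0.84305401 -0.06830273 -3.59655725] [179.877613    34.95439711  81.67789817]
t 15.3 shift mm [ 0.  -0.2  0.3] scaled [ 0.    -0.001  0.001] turn [ 0.001 -0.    -0.001] deg [ 0.1 -0.  -0.1]
```

View pics/v7.png

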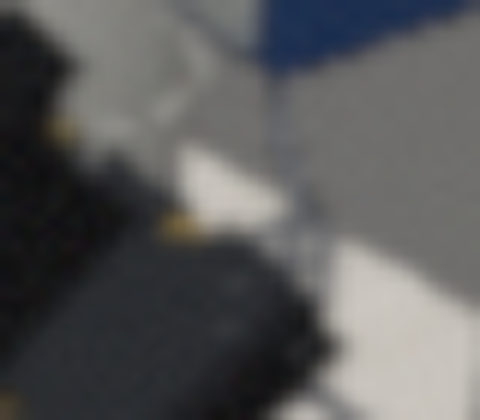

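Call:
{"fn": "apply_moves", "kwargs": {
  "moves": [
    [0.004, 0, 0.006, 0, 0, 0, 0],
    [0.009, 0, 0.012, 0, 0, 0, 0],
    [0.013, 0, 0.018, 0, 0, 0, 0],
    [0.017, 0, 0.025, 0, 0, 0, 0],
    [0.022, 0, 0.031, 0, 0, 0, 0],
    [0.026, 0, 0.037, 0, 0, 0, 0],
    [0.03, 0, 0.043, 0, 0, 0, 0],
    [0.034, 0, 0.049, 0, 0, 0, 0],
    [0.039, 0, 0.055, 0, 0, 0, 0],
    [0.043, 0, 0.061, 0, 0, 0, 0],
    [0.047, 0, 0.068, 0, 0, 0, 0],
    [0.052, 0, 0.074, 0, 0, 0, 0],
    [0.056, 0, 0.08, 0, 0, 0, 0],
    [0.06, 0, 0.086, 0, 0, 0, 0],
    [0.064, 0, 0.092, 0, 0, 0, 0],
    [0.069, 0, 0.098, 0, 0, 0, 0],
    [0.073, 0, 0.104, 0, 0, 0, 0],
    [0.077, 0, 0.11, 0, 0, 0, 0],
    [0.08, 0, 0.114, 0, 0, 0, 0],
    [0.08, 0, 0.114, 0, 0, 0, 0]
  ]
}}

```text
time_s: 17.3
tool_pos: [0.5607, -0.1179, 0.2014]
tool_rot: [179.9, 35.0, 81.7]
force: [2.2, 0.7, -1.7]
grip_width: 0.0115
grasp_force: 55.0
```

```bash
cat > avg.py <<'E'
from h import *
F=[];T=[];E=[]
for i in range(6):
    o=env.get_obs(); F.append(o["force"]);T.append(o["wrist_torque"]);E.append(o["effort"]); S=viewer.read_camera("scene" if i%2 else "side")
print("t",o["time_s"],"F",np.mean(F,0).round(2),"sd",np.std(F,0).round(2),"T",np.mean(T,0).round(3),"sd",np.std(T,0).round(3),"eye",eye_now().round(4),o["tool_rot"],"tcp",o["tool_pos"])
E
python3 avg.py
```

```text
t 17.55 F [ 1.06  0.15 -2.5 ] sd [0.63 0.44 0.5 ] T [ 1.066 -0.336  0.24 ] sd [0.041 0.025 0.045] eye [ 0.5549 -0.1579  0.2459] [179.91603546  34.96315325  81.67059191] tcp [ 0.56076588 -0.11792043  0.20158863]
```

```bash
cat > ptr.py <<'E'
from h import *
# pointer: red pixels on the balance face
def red(im,box):
    u0,u1,v0,v1=box; a=im[v0:v1,u0:u1].astype(float); w=np.clip(a[:,:,0]-np.maximum(a[:,:,1],a[:,:,2])-25,0,None)
    if w.sum()<50: return None
    v,u=np.mgrid[v0:v1,u0:u1]; return (w*u).sum()/w.sum(),(w*v).sum()/w.sum(),w.sum()
BS=(305,345,100,155);BD=(285,318,120,170)
if __name__=="__main__":
    st=[.5545,-.1605,-1.715]
    for n,old,b in (("scene","pics/scene0.png",BS),("side","pics/side0.png",BD)):
        i0=cv2.imread(old)[:,:,::-1]; i1=viewer.read_camera(n); cv2.imwrite(f"pics/{n}_p.png",i1[:,:,::-1])
        c=cam(n); P=proj(c,pts(st,[[-.035,0,.44],[-.035,0,.40]])); 
        r0,r1=red(i0,b),red(i1,b); print(n,r0,r1,"px per 40mm",(P[1]-P[0]).round(2), "draw mm", 40*(r1[1]-r0[1])/(P[1]-P[0])[1] if r1 else None)
E
python3 ptr.py
```

```text
scene (np.float64(323.76635514018693), np.float64(118.27725856697819), np.float64(321.0)) None px per 40mm [-0.95 12.76] draw mm None
side (np.float64(301.06849315068496), np.float64(134.11472602739727), np.float64(584.0)) (np.float64(300.92109256449163), np.float64(136.82397572078906), np.float64(659.0)) px per 40mm [-0.27 10.94] draw mm 9.909911695267517
```

Call:
{"fn": "apply_moves", "kwargs": {
  "moves": [
    [-0.004, 0, -0.006, 0, 0, 0, 0],
    [-0.009, 0, -0.012, 0, 0, 0, 0],
    [-0.013, 0, -0.018, 0, 0, 0, 0],
    [-0.017, 0, -0.025, 0, 0, 0, 0],
    [-0.022, 0, -0.031, 0, 0, 0, 0],
    [-0.026, 0, -0.037, 0, 0, 0, 0],
    [-0.03, 0, -0.043, 0, 0, 0, 0],
    [-0.034, 0, -0.049, 0, 0, 0, 0],
    [-0.036, 0, -0.052, 0, 0, 0, 0],
    [-0.036, 0, -0.052, 0, 0, 0, 0]
  ]
}}

```text
time_s: 18.7
tool_pos: [0.5608, -0.1177, 0.2142]
tool_rot: [179.9, 35.0, 81.7]
force: [1.6, -0.2, -3.3]
grip_width: 0.0113
grasp_force: 55.0
```

```bash
python3 avg.py; python3 ptr.py
```

```text
t 18.95 F [ 1.72  0.07 -3.3 ] sd [0.33 0.32 0.36] T [ 1.27  -0.384  0.242] sd [0.029 0.022 0.033] eye [ 0.5549 -0.1578  0.2584] [179.92461126  34.96011819  81.6868775 ] tcp [ 0.56074604 -0.11774876  0.21417129]
scene (np.float64(323.76635514018693), np.float64(118.27725856697819), np.float64(321.0)) None px per 40mm [-0.95 12.76] draw mm None
side (np.float64(301.06849315068496), np.float64(134.11472602739727), np.float64(584.0)) (np.float64(301.05163511187607), np.float64(134.12048192771084), np.float64(581.0)) px per 40mm [-0.27 10.94] draw mm 0.0210539707629778
```

Call:
{"fn": "apply_moves", "kwargs": {
  "moves": [
    [0, 0.005, 0, 0, 0, 0, 0],
    [0, 0.01, 0, 0, 0, 0, 0],
    [0, 0.015, 0, 0, 0, 0, 0],
    [0, 0.02, 0, 0, 0, 0, 0],
    [0, 0.025, 0, 0, 0, 0, 0],
    [0, 0.03, 0, 0, 0, 0, 0]
  ]
}}

```text
time_s: 19.7
tool_pos: [0.5667, -0.1187, 0.2141]
tool_rot: [179.9, 35.0, 81.7]
force: [-0.3, -0.3, -2.7]
grip_width: 0.0116
grasp_force: 55.0
```

```bash
python3 avg.py
```

```text
t 19.95 F [ 0.37 -0.27 -3.11] sd [0.4  0.52 0.5 ] T [ 1.219 -0.166 -0.009] sd [0.032 0.031 0.022] eye [ 0.5608 -0.1587  0.2584] [179.93143959  34.96334555  81.68298235] tcp [ 0.56662071 -0.11866785  0.21415819]
```

Call:
{"fn": "apply_moves", "kwargs": {
  "moves": [
    [0.004, 0, 0.006, 0, 0, 0, 0],
    [0.009, 0, 0.012, 0, 0, 0, 0],
    [0.013, 0, 0.018, 0, 0, 0, 0],
    [0.018, 0, 0.026, 0, 0, 0, 0],
    [0.024, 0, 0.034, 0, 0, 0, 0],
    [0.03, 0, 0.043, 0, 0, 0, 0],
    [0.036, 0, 0.051, 0, 0, 0, 0],
    [0.042, 0, 0.06, 0, 0, 0, 0],
    [0.048, 0, 0.068, 0, 0, 0, 0],
    [0.054, 0, 0.077, 0, 0, 0, 0],
    [0.06, 0, 0.085, 0, 0, 0, 0],
    [0.066, 0, 0.094, 0, 0, 0, 0],
    [0.072, 0, 0.102, 0, 0, 0, 0],
    [0.077, 0, 0.11, 0, 0, 0, 0],
    [0.082, 0, 0.117, 0, 0, 0, 0],
    [0.086, 0, 0.123, 0, 0, 0, 0],
    [0.086, 0, 0.123, 0, 0, 0, 0]
  ]
}}

```text
time_s: 21.7
tool_pos: [0.5667, -0.1187, 0.184]
tool_rot: [179.9, 35.0, 81.7]
force: [-0.4, -0.5, -1.6]
grip_width: 0.012
grasp_force: 55.0
```

```bash
python3 avg.py; python3 ptr.py
```

```text
t 21.95 F [-0.14 -0.35 -1.95] sd [0.49 0.49 0.46] T [ 0.952 -0.08  -0.015] sd [0.024 0.017 0.026] eye [ 0.5609 -0.1587  0.2285] [179.91060265  34.960307    81.67087866] tcp [ 0.56675683 -0.11868301  0.18428177]
scene (np.float64(323.76635514018693), np.float64(118.27725856697819), np.float64(321.0)) None px per 40mm [-0.95 12.76] draw mm None
side (np.float64(301.06849315068496), np.float64(134.11472602739727), np.float64(584.0)) (np.float64(300.9155963302752), np.float64(140.08256880733944), np.float64(545.0)) px per 40mm [-0.27 10.94] draw mm 21.829215337633386
```

Call:
{"fn": "apply_moves", "kwargs": {
  "moves": [
    [0.004, 0, 0.006, 0, 0, 0, 0],
    [0.009, 0, 0.012, 0, 0, 0, 0],
    [0.013, 0, 0.018, 0, 0, 0, 0],
    [0.018, 0, 0.026, 0, 0, 0, 0],
    [0.024, 0, 0.034, 0, 0, 0, 0],
    [0.03, 0, 0.043, 0, 0, 0, 0],
    [0.036, 0, 0.051, 0, 0, 0, 0],
    [0.042, 0, 0.06, 0, 0, 0, 0],
    [0.048, 0, 0.068, 0, 0, 0, 0],
    [0.054, 0, 0.077, 0, 0, 0, 0],
    [0.06, 0, 0.085, 0, 0, 0, 0],
    [0.066, 0, 0.094, 0, 0, 0, 0],
    [0.072, 0, 0.102, 0, 0, 0, 0],
    [0.077, 0, 0.11, 0, 0, 0, 0],
    [0.081, 0, 0.116, 0, 0, 0, 0],
    [0.085, 0, 0.121, 0, 0, 0, 0],
    [0.086, 0, 0.123, 0, 0, 0, 0],
    [0.086, 0, 0.123, 0, 0, 0, 0]
  ]
}}

```text
time_s: 23.9
tool_pos: [0.5668, -0.1187, 0.1541]
tool_rot: [179.9, 35.0, 81.7]
force: [-0.5, 0.7, 0.5]
grip_width: 0.0117
grasp_force: 55.0
```

```bash
python3 avg.py; python3 avg.py; python3 ptr.py
```

```text
t 24.15 F [-0.08 -0.23  0.3 ] sd [0.51 0.43 0.61] T [ 0.585 -0.03  -0.071] sd [0.026 0.03  0.022] eye [ 0.5609 -0.1587  0.1985] [179.91774892  34.96200905  81.67412736] tcp [ 0.56674952 -0.11871686  0.15421153]
t 24.45 F [-0.68 -0.28  0.04] sd [0.52 0.3  0.26] T [ 0.612 -0.049 -0.047] sd [0.023 0.027 0.039] eye [ 0.5609 -0.1587  0.1984] [179.92027144  34.96125862  81.67919644] tcp [ 0.5667604  -0.11870512  0.15416658]
scene (np.float64(323.76635514018693), np.float64(118.27725856697819), np.float64(321.0)) None px per 40mm [-0.95 12.76] draw mm None
side (np.float64(301.06849315068496), np.float64(134.11472602739727), np.float64(584.0)) (np.float64(300.65480427046265), np.float64(148.16370106761565), np.float64(562.0)) px per 40mm [-0.27 10.94] draw mm 51.388435107021245
```

Call:
{"fn": "apply_moves", "kwargs": {
  "moves": [
    [0, 0, 0, 0, 0, 0, 0],
    [0, 0, 0, 0, 0, 0, 0]
  ],
  "grip_force": 20
}}

```text
time_s: 24.8
tool_pos: [0.5667, -0.1187, 0.1541]
tool_rot: [179.9, 35.0, 81.7]
force: [-0.4, -0.1, 0.2]
grip_width: 0.012
grasp_force: 20.0
```

Call:
{"fn": "apply_moves", "kwargs": {
  "moves": [
    [0, 0, 0, 0, 0, 0, 0],
    [0, 0, 0, 0, 0, 0, 0]
  ],
  "grip_force": 8
}}

```text
time_s: 25.0
tool_pos: [0.5667, -0.1187, 0.1541]
tool_rot: [179.9, 35.0, 81.7]
force: [-0.1, 0.4, 0.1]
grip_width: 0.0121
grasp_force: 8.0
```

Call:
{"fn": "apply_moves", "kwargs": {
  "moves": [
    [0, 0, 0, 0, 0, 0, 0],
    [0, 0, 0, 0, 0, 0, 0],
    [0, 0, 0, 0, 0, 0, 0]
  ],
  "grip_force": 3
}}

```text
time_s: 25.3
tool_pos: [0.5668, -0.1187, 0.1542]
tool_rot: [179.9, 35.0, 81.7]
force: [0.1, -0.5, 0.2]
grip_width: 0.0121
grasp_force: 3.0
```

```bash
python3 avg.py; python3 ptr.py; python3 -c "
from h import *
o=state()[2]; print(o['grip_width'],o['grip_width']/.087,o['grasp_force'])"
```

```text
t 25.55 F [-0.38 -0.36  0.25] sd [0.46 0.24 0.2 ] T [ 0.6   -0.026 -0.048] sd [0.019 0.025 0.021] eye [ 0.5609 -0.1587  0.1984] [179.92179988  34.96220748  81.67919535] tcp [ 0.56674629 -0.11869924  0.15414046]
scene (np.float64(323.76635514018693), np.float64(118.27725856697819), np.float64(321.0)) None px per 40mm [-0.95 12.76] draw mm None
side (np.float64(301.06849315068496), np.float64(134.11472602739727), np.float64(584.0)) (np.float64(300.8430656934307), np.float64(148.19890510948906), np.float64(548.0)) px per 40mm [-0.27 10.94] draw mm 51.51720468744529
0.012084155178742397 0.13889833538784366 3.0001773375624907
```

Call:
{"fn": "apply_moves", "kwargs": {
  "moves": [
    [0, 0, 0, 0, 0, 0, 0.13],
    [0, 0, 0, 0, 0, 0, 0.135],
    [0, 0, 0, 0, 0, 0, 0.137],
    [0, 0, 0, 0, 0, 0, 0.138]
  ]
}}

```text
time_s: 26.1
tool_pos: [0.5668, -0.1187, 0.1541]
tool_rot: [179.9, 35.0, 81.7]
force: [-0.6, -0.5, -0.3]
grip_width: 0.0119
grasp_force: 0.4
```

Call:
{"fn": "apply_moves", "kwargs": {
  "moves": [
    [0, 0, 0, 0, 0, 0, 0.1384],
    [0, 0, 0, 0, 0, 0, 0.1387],
    [0, 0, 0, 0, 0, 0, 0.139]
  ]
}}

```text
time_s: 26.4
tool_pos: [0.5668, -0.1185, 0.1541]
tool_rot: [179.9, 34.9, 81.7]
force: [0.4, -1.0, -0.1]
grip_width: 0.0122
grasp_force: 0.1
```

```bash
python3 ptr.py | tail -1; python3 avg.py
```

```text
side (np.float64(301.06849315068496), np.float64(134.11472602739727), np.float64(584.0)) (np.float64(300.8450946643718), np.float64(147.3132530120482), np.float64(581.0)) px per 40mm [-0.27 10.94] draw mm 48.27766050671694
t 26.75 F [-0.03  0.23  0.04] sd [0.31 0.52 0.21] T [ 0.654 -0.066 -0.016] sd [0.027 0.01  0.017] eye [ 0.5609 -0.1587  0.1984] [179.92748567  34.96042026  81.68671443] tcp [ 0.5667378  -0.11865874  0.15410591]
```

Call:
{"fn": "apply_moves", "kwargs": {
  "moves": [
    [0, 0, 0, 0, 0, 0, 0.1395],
    [0, 0, 0, 0, 0, 0, 0.14],
    [0, 0, 0, 0, 0, 0, 0.1405],
    [0, 0, 0, 0, 0, 0, 0.141],
    [0, 0, 0, 0, 0, 0, 0.142],
    [0, 0, 0, 0, 0, 0, 0.143],
    [0, 0, 0, 0, 0, 0, 0.145],
    [0, 0, 0, 0, 0, 0, 0.15],
    [0, 0, 0, 0, 0, 0, 0.155],
    [0, 0, 0, 0, 0, 0, 0.16],
    [0, 0, 0, 0, 0, 0, 0.17],
    [0, 0, 0, 0, 0, 0, 0.18]
  ]
}}

```text
time_s: 28.0
tool_pos: [0.5667, -0.1187, 0.1541]
tool_rot: [179.9, 35.0, 81.7]
force: [-0.5, 0.3, -0.0]
grip_width: 0.0152
grasp_force: 0.0
```

```bash
python3 ptr.py | tail -1; python3 avg.py; python3 ptr.py | tail -1
```

```text
side (np.float64(301.06849315068496), np.float64(134.11472602739727), np.float64(584.0)) (np.float64(300.9048473967684), np.float64(147.22082585278275), np.float64(557.0)) px per 40mm [-0.27 10.94] draw mm 47.939579823788726
t 28.35 F [ 0.04 -0.32 -0.14] sd [0.65 0.27 0.59] T [ 0.66  -0.088 -0.009] sd [0.025 0.036 0.02 ] eye [ 0.5609 -0.1587  0.1984] [179.9205708   34.96362431  81.68022414] tcp [ 0.56676485 -0.11868033  0.15415863]
side (np.float64(301.06849315068496), np.float64(134.11472602739727), np.float64(584.0)) (np.float64(300.88868940754037), np.float64(147.2100538599641), np.float64(557.0)) px per 40mm [-0.27 10.94] draw mm 47.900177956225406
```

Call:
{"fn": "apply_moves", "kwargs": {
  "moves": [
    [0, 0, 0, 0, 0, 0, 0.19],
    [0, 0, 0, 0, 0, 0, 0.21],
    [0, 0, 0, 0, 0, 0, 0.24],
    [0, 0, 0, 0, 0, 0, 0.28],
    [0, 0, 0, 0, 0, 0, 0.33],
    [0, 0, 0, 0, 0, 0, 0.38],
    [0, 0, 0, 0, 0, 0, 0.42],
    [0, 0, 0, 0, 0, 0, 0.45],
    [0, 0, -0.01, 0, 0, 0, 0.45],
    [0, 0, -0.03, 0, 0, 0, 0.45],
    [0, 0, -0.06, 0, 0, 0, 0.45],
    [0, 0, -0.1, 0, 0, 0, 0.45],
    [0, 0, -0.15, 0, 0, 0, 0.45],
    [0, 0, -0.22, 0, 0, 0, 0.45],
    [0, 0, -0.3, 0, 0, 0, 0.45],
    [0, 0, -0.4, 0, 0, 0, 0.45],
    [0, 0, -0.5, 0, 0, 0, 0.45],
    [0, 0, -0.58, 0, 0, 0, 0.45],
    [0, 0, -0.6, 0, 0, 0, 0.45],
    [0, 0, -0.6, 0, 0, 0, 0.45]
  ]
}}

```text
time_s: 30.5
tool_pos: [0.5769, -0.0499, 0.2531]
tool_rot: [179.9, 34.9, 81.7]
force: [0.4, 0.4, -0.5]
grip_width: 0.0394
grasp_force: 0.0
```

```bash
python3 ptr.py; python3 - <<'E'
from h import *
im=[cv2.imread(f"pics/{n}_p.png") for n in("scene","side")]
f=lambda x:cv2.resize(x,None,fx=4,fy=4,interpolation=cv2.INTER_CUBIC)
w=viewer.read_camera("wrist")[:,:,::-1]
cv2.imwrite("pics/v9.png",np.hstack([f(im[0][100:240,280:375]),f(im[1][100:240,240:340])]))
for n in("scene","wrist","side"): print(n,[(x["location"],round(x["conf"],2)) for x in boxes_of(n,"carrier")[:1]])
E
```

```text
scene (np.float64(323.76635514018693), np.float64(118.27725856697819), np.float64(321.0)) (np.float64(323.5952380952381), np.float64(134.42857142857142), np.float64(126.0)) px per 40mm [-0.95 12.76] draw mm 50.64233680717791
side (np.float64(301.06849315068496), np.float64(134.11472602739727), np.float64(584.0)) (np.float64(300.85867620751344), np.float64(147.2128801431127), np.float64(559.0)) px per 40mm [-0.27 10.94] draw mm 47.91051595367793
scene [([321.5, 213.8], 0.87)]
wrist [([279.2, 189.1], 0.59)]
side [([296.1, 218.0], 0.74)]
```

View pics/v9.png

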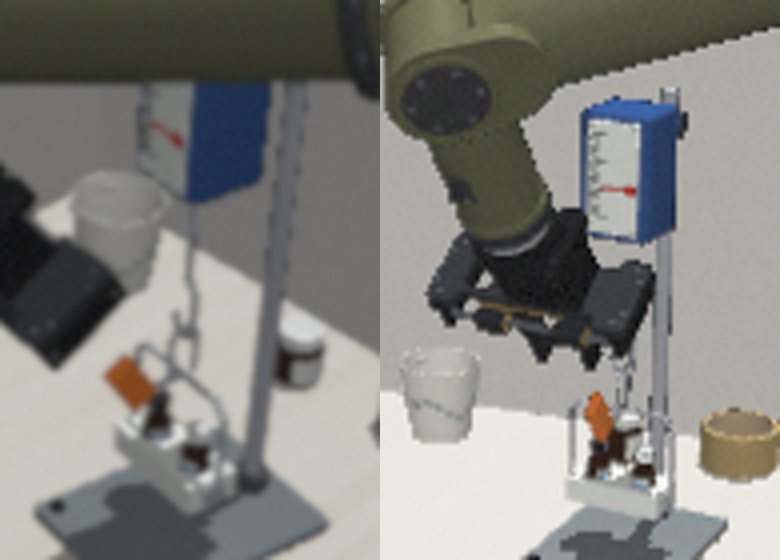

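The carrier hangs on the hook at about scene px (321, 214), with both vials in their wells and the gripper clear. I'll let any swing die out before handing in.

Call:
{"fn": "apply_moves", "kwargs": {
  "moves": [
    [0, 0, -0.1, 0, 0, 0, 0.45],
    [0, 0, -0.2, 0, 0, 0, 0.45],
    [0, 0, -0.2, 0, 0, 0, 0.45],
    [0, 0, -0.2, 0, 0, 0, 0.45],
    [0, 0, -0.2, 0, 0, 0, 0.45],
    [0, 0, -0.2, 0, 0, 0, 0.45],
    [0, 0, -0.2, 0, 0, 0, 0.45],
    [0, 0, -0.2, 0, 0, 0, 0.45],
    [0, 0, -0.2, 0, 0, 0, 0.45],
    [0, 0, -0.2, 0, 0, 0, 0.45],
    [0, 0, -0.2, 0, 0, 0, 0.45],
    [0, 0, -0.2, 0, 0, 0, 0.45],
    [0, 0, -0.2, 0, 0, 0, 0.45],
    [0, 0, -0.2, 0, 0, 0, 0.45],
    [0, 0, -0.2, 0, 0, 0, 0.45],
    [0, 0, -0.2, 0, 0, 0, 0.45],
    [0, 0, -0.2, 0, 0, 0, 0.45],
    [0, 0, -0.2, 0, 0, 0, 0.45],
    [0, 0, -0.2, 0, 0, 0, 0.45],
    [0, 0, -0.2, 0, 0, 0, 0.45]
  ]
}}

```text
time_s: 32.8
tool_pos: [0.5798, -0.0279, 0.2853]
tool_rot: [179.9, 35.0, 81.7]
force: [0.5, 0.6, -0.3]
grip_width: 0.039
grasp_force: 0.0
```

```bash
python3 - <<'E'
from h import *
# orange grip centroid + pointer over time -> residual motion
for k in range(10):
    im=viewer.read_camera("side"); h=cv2.cvtColor(im,cv2.COLOR_RGB2HSV); m=(h[:,:,0]<16)&(h[:,:,1]>150)&(h[:,:,2]>80); m[:180]=0; m[230:]=0; m[:,:270]=0;m[:,320:]=0
    v,u=np.nonzero(m); print(np.round([u.mean(),v.mean()],2),len(u))
E
```

```text
[294.58 203.86] 50
[294.55 203.9 ] 51
[294.55 203.9 ] 51
[294.55 203.9 ] 51
[294.58 204.02] 50
[294.55 203.9 ] 51
[294.55 203.9 ] 51
[294.55 203.9 ] 51
[294.58 204.02] 50
[294.55 203.9 ] 51
```

At rest; handing in.

```bash
python3 -c "
from cell import env
print(env.sign_off())"
```

```text
the job is handed in; nothing more can be done
None
```

The carrier hangs free and still on the balance hook, drawing it down about 48 mm (roughly 3.1 N), with both vials in it, and the job is handed in; no verdict came back.

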